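# Lock the bayonet lid on the leak tester and start the test

## Robot

A 6-joint arm with a two-finger parallel gripper is mounted at the origin on the work surface. World frame = base frame: x ahead of the robot, y to its left, z up, the work surface at z = 0. Lengths are in m, angles in rad, forces in N, time in s.
With the tool pointing down it reaches from about 0.375 to 0.825 m from the base axis. Payload 5.5 kg.
Tool frame: the origin (TCP) lies midway between the tips of the shut fingers; the grasp point (between the pads) lies 19 mm behind it (env.grasp_offset is the distance from the TCP to the grasp point, in m); z points along the fingers, y is the direction in which the jaws open and shut (so a half turn about z gives the same grasp; the last joint's range is limited). The gripper opens to 85 mm and grips with 20 to 120 N. Pads are 22 mm wide; open, the fingers measure 114 mm over their backs; the gripper's body (76 mm by 85 mm) begins 54 mm behind the grasp point. The pads swing forward as they close: fully open they stand 13 mm farther back than shut.
Start: joints at [-1.201, 0.314, -0.047, 1.21, 0, 1.571], TCP at [0.217, -0.559, 0.231] pointing down, gripper open.
Joint ranges: [-2.67, 2.67], [-0.69, 1.73], [-1.03, 1.25], [-2.08, 2.16], [-1.42, 1.45], [-3.14, 3.14]. Speed limits (rad/s): [2.39, 2.39, 3.01, 3.14, 3.14, 3.14].

## Interface

Orientations are given as a 3x3 rotation matrix whose columns are the frame's x, y, z axes.
In Python, from rig import env gives the robot as it stands. The module is installed in compiled form; this text tells all that it offers.
- The arm moves only by the tool carry_out, never from a script. Its argument "moves" is a list of rows, each an object of numbers: "x", "y", "z": the shift along the tool's x, y, z in cm; "ax", "ay", "az": the turn, a rotation vector about the tool's x, y, z in degrees; "claw": the opening, from 0 (shut) to 1 (fully open). A call has 1 to 8 rows; each row shifts and turns the commanded pose from where the row before left it, along the tool's axes as they then stand; what a row does not reach is not made up. A row lasts 1/8 s, in which the tool goes at most 62.5 mm and 10.7 degrees, less where a joint would pass 70% of its speed; a pose out of reach is approached as far as the arm can. A call is refused whole if a number of a shift passes 6.25 or a number of a turn 10.7, either way. A call with a gripper value outside its range is refused whole. The fingers move at their own pace and stop on an object; "grip_force" is the grip in N (left out, the last holds). Time passes only in rows, so rows that do not move let the fingers close. It gives the time, the measured TCP pose, the force and the opening at its end, in the units of the state.
- env.read_state(): the state, without advancing time (a new reading comes with each control period).
- env.camera(name): name is "scene" or "top" or "wrist"; returns a dict with "color" (480x640x3 uint8, blue, green, red), "fx", "fy", "cx", "cy" (pixels), "k1" (the pictures are not rectified: a ray, as slopes to the right and down, at radius r is drawn at 1 + k1 r^2 times it, then the intrinsics apply), "R" (3x3) and "t" (3): a world point X has camera coordinates R X + t. Camera axes: x right, y down, z forward; pixel columns grow to the right and rows downward; lengths in m; the calibration is good to about 2 mm. A picture is of the moment at which its call begins. There is no depth.
- env.job_done(): hands the job in, once; it reports no verdict.
The state is a dict: "time_s": time; "joint_pos": joint angles; "joint_vel": joint speeds; "joint_torque": joint torques, N m; "tool_pos": TCP position; "eef_rot": TCP orientation; "wrist_force": force on the tool from outside, world axes, zero at the start; "moment": the same for the moment, N m; "opening": finger opening in m.
Only numpy, scipy, OpenCV 4.12 (cv2) and the standard library are available. Lean on these libraries where they do the work, as an engineer would, in place of code of your own. Each camera call takes 0.05 s, during which the arm holds its last target.

## Task

Close the leak tester: take the round metal lid by its bar handle, set it in the pot's mouth with its two lugs in the two slots, press it down against the sprung rubber pad and twist it clockwise (seen from above) until it stops, so that it stays locked when you let go. Then push the black-knobbed air lever beside the pot away from the robot, all the way over to its stop, to start the test. Leave the chestpiece, rubber ring and screwdriver where they lie.

Things in the scene. Friction and masses are not known exactly. Their poses are not given: they have to be found in the camera images.
- lid: Loose aluminium bayonet lid, 0.18 to 0.33 kg, upright on the bench. Origin: centre of its underside; z up. Round plug 68 mm in diameter (bottom edge bevelled to 62), 24 mm high. Two lugs at its bottom, on +x and -x, each 12 mm wide, 7 mm thick (z 0 to 7), reaching 44 mm from the axis (88 mm across both). Bar handle on top. The same after a half turn about z.
- lid_handle (a point): On the lid's axis, 50 mm above its underside, in the flat-sided bar handle: 60 mm long along the lid's x axis (in line with the lugs), 16 mm thick along y, from 24 to 64 mm above the lid's underside.
- tester: Leak tester fixed to the bench: grey plinth 140 mm (x) by 270 mm (y from +75 to -195) by 16 mm high, with a round pot and an air lever. Origin: on the bench under the pot's axis; z up. Pot 120 mm in outer diameter, rim at z 80 mm. Its steel mouth is a flange 8 mm thick (z 72 to 80) with a 72 mm hole and two slots on its +x and -x sides; below it the pot is 50 mm in inner radius.
- tester_mouth (a point): Centre of the pot's mouth, on its axis at rim height (80 mm above the bench).
- slot (a point): Middle of the +x slot, at rim height, 43 mm from the pot's axis. Each slot is 20 mm wide and reaches out to 50 mm from the axis. Lugs below the flange (lid's underside lower than 65 mm above the bench) turn only clockwise seen from above, to a stop about 0.87 rad (50 degrees) past the slots.
- pad_top (a point): Centre of the top of the rubber pad in the pot, 60 mm in diameter, 71 mm above the bench when free. Sprung upward: it yields from 5 N, sinks 11 mm at 10.5 N, then meets a hard stop. Once the lid is turned, the pad holds its lugs up against the flange: lid's underside 65 mm above the bench, plug's top 9 mm above the rim.
- air_lever (a joint): Angle of the air lever in rad. 0: leaning 0.5 rad from upright toward the tester's -x; 1.0: fully over, leaning 0.5 rad toward +x, against its stop. It stays where it is left; moving it takes about 1 N at the knob. It starts between 0 and 0.2.
- air_lever_tip (a point): Centre of the lever's round black knob (26 mm in diameter) on a 10 mm steel rod, 75 mm from the pivot. Pivot: x 0, y -135, z 38 mm in the tester's frame; the knob moves in the tester's xz plane, 104 to 113 mm above the bench. The housing below is 70 by 50 mm, its top 41 mm above the bench (hub 51 mm).
- chestpiece: Bystander: chrome stethoscope chestpiece, disc 48 mm in diameter, 27 mm high, stem reaching 63 mm from the origin along +x. Origin: centre of its underside.
- rubber_ring: Bystander: black rubber diaphragm ring lying flat, 72 mm in diameter, 9 mm high. Origin: centre of its underside.
- screwdriver: Bystander: screwdriver with black handle and steel blade, 200 mm long along its x axis. Origin: middle of its underside.
- vise: Bystander: small green bench vise fixed to the bench, 130 by 90 mm, screw bar reaching 112 mm along its -x, gripping an upright brass yoke whose two arms reach 211 mm above the bench. Origin: centre of its underside.
Things that resemble listed ones, but are neither listed nor needed, are in the scene too. What is meant by the lid is not brown or orange, and is the smaller of those in its own colour.

How it is judged:
By the outcome, as a careful person would: the job done as asked, in the order asked, and still so for the second after the job is handed in, with the robot touching nothing.
It also fails if it takes over 51 s, if anything falls off the work surface, if the arm or the gripper's body presses on something with over 40 N, if the wrist force passes 120 N, or if a joint passes its speed limit or range.

## Working session

There is one attempt and no reset: what is moved stays moved. The work goes in short steps, Python scripts to look and compute and a tool call to move; the robot and the scene stay as the last step left them, time stands still between calls to the robot, and variables do not carry over. Pictures are saved under pics/ and viewed, and the job is handed in when it is done.

Besides the shell and the picture viewer there is one more tool, called after "Request:" as name(argument=value, ...) on one line, values as JSON. carry_out: Moves the arm, as the interface text tells. Its arguments: {"type":"object","properties":{"moves":{"type":"array","items":{"type":"object","properties":{"x":{"type":"number"},"y":{"type":"number"},"z":{"type":"number"},"ax":{"type":"number"},"ay":{"type":"number"},"az":{"type":"number"},"claw":{"type":"number"}}}},"grip_force":{"type":"number"}},"required":["moves"]}

```bash
mkdir -p pics
cat > h.py <<'E'
import numpy as np, cv2, json
from rig import env
def snap(n,f):
    c=env.camera(n); cv2.imwrite('pics/'+f+'.png',c['color'])
    d={k:(np.array(v).tolist()) for k,v in c.items() if k!='color'}
    json.dump(d,open('pics/'+f+'.json','w')); return c
def cal(f): return json.load(open('pics/'+f+'.json'))
def pix2(f,u,v,z):
    c=cal(f);R=np.array(c['R']);t=np.array(c['t'])
    x=(u-c['cx'])/c['fx'];y=(v-c['cy'])/c['fy'];r=np.hypot(x,y);s=1.
    for _ in range(20): s=1+c['k1']*(r/s)**2
    d=R.T@np.array([x/s,y/s,1]);o=-R.T@t
    return o+d*(z-o[2])/d[2]
def proj(f,X):
    c=cal(f);p=np.array(c['R'])@np.array(X)+np.array(c['t']);x,y=p[:2]/p[2];s=1+c['k1']*(x*x+y*y)
    return np.array([c['fx']*x*s+c['cx'],c['fy']*y*s+c['cy']])
def crop(f,u0,v0,w,h,k,o):
    im=cv2.imread('pics/'+f+'.png')[v0:v0+h,u0:u0+w]
    cv2.imwrite('pics/'+o+'.png',cv2.resize(im,None,fx=k,fy=k,interpolation=cv2.INTER_CUBIC))
E
python3 - <<'E'
from h import *
for n in ['scene','top','wrist']: snap(n,n+'0')
print(env.read_state())
E
```

```text
{'time_s': 0.15, 'joint_pos': array([-1.20103522e+00,  3.14032327e-01, -4.78136398e-02,  1.21019339e+00,
       -1.78923436e-05,  1.57080982e+00]), 'joint_vel': array([ 0.00073725, -0.00081503,  0.00479075, -0.00146825,  0.00059712,
       -0.00114416]), 'joint_torque': array([-6.18284662e-05, -5.40043330e+01,  3.40059865e+01,  1.32924298e-02,
       -4.07918299e-05,  2.62908266e-06]), 'tool_pos': array([ 0.21667811, -0.55905822,  0.23066704]), 'eef_rot': array([[ 9.32418574e-01,  3.61379836e-01, -4.65905141e-04],
       [ 3.61380135e-01, -9.32417862e-01,  1.15255233e-03],
       [-1.79091047e-05, -1.24303006e-03, -9.99999227e-01]]), 'wrist_force': array([-0.71874478, -0.54839778,  0.42875568]), 'moment': array([-0.00604167, -0.02443306, -0.01466106]), 'opening': 0.08550081191633858}
```

View pics/scene0.png

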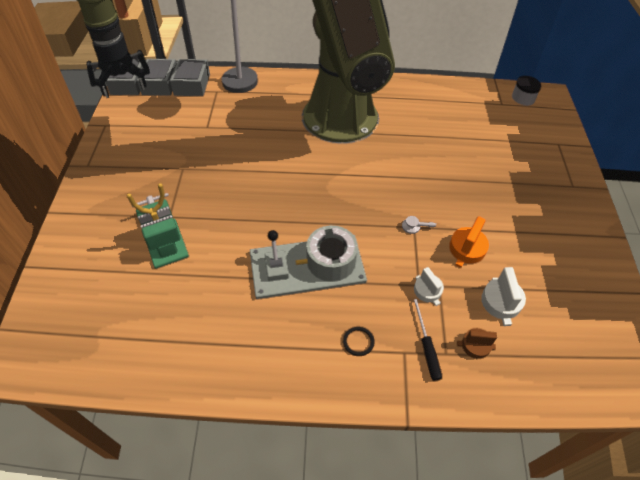

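View pics/top0.png

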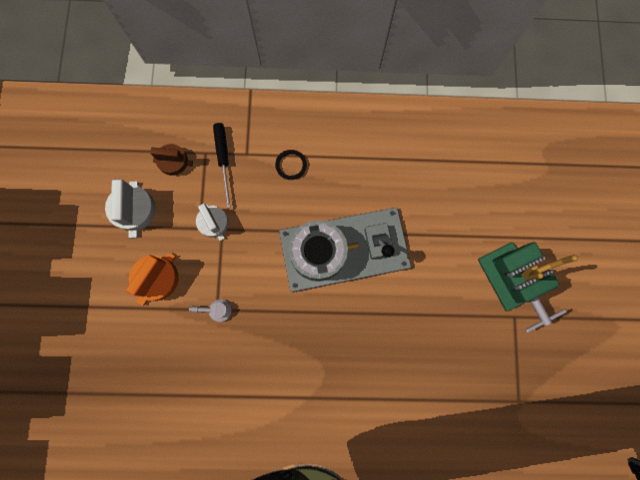

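View pics/wrist0.png

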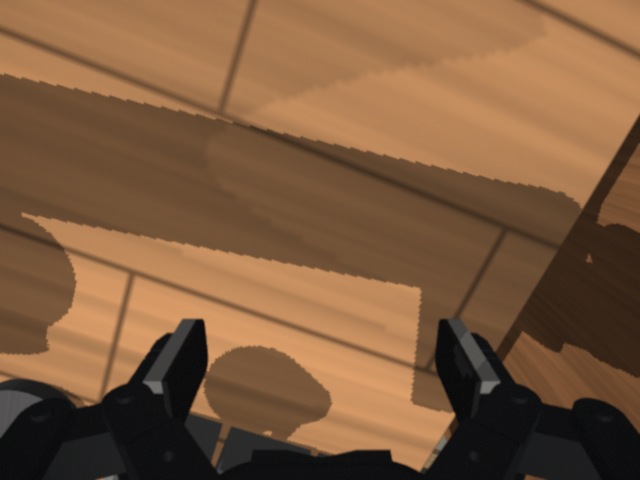

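Candidates for the lid in the top view are small grey-white (211,221), large grey-white (130,208), orange (153,278) and brown (172,159). By the description it is the small grey-white one at (211,221). In the scene view it is at (429,287). I'll check it in a close crop.

Run:
```python
from h import *
crop('top0',180,190,65,60,10,'ctl')
crop('top0',270,195,150,105,5,'ctt')
crop('scene0',395,255,70,60,10,'csl')
crop('scene0',240,215,135,90,5,'cst')
for n in ['top0','scene0']:
    c=cal(n);R=np.array(c['R']);print(n,-R.T@np.array(c['t']),c['fx'])
```

```text
top0 [ 0.41093448 -0.01502997  0.97885151] 444.20333775853953
scene0 [ 1.24171907 -0.02902456  1.04465444] 502.1620521501275
```

View pics/ctl.png

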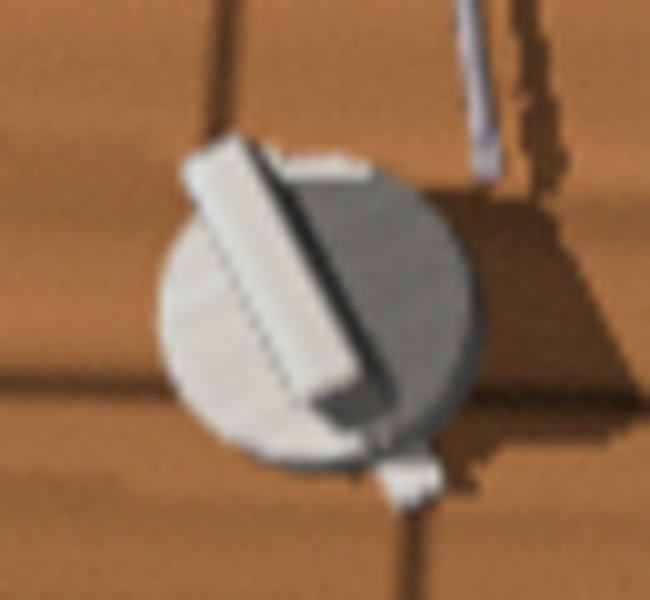

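View pics/ctt.png

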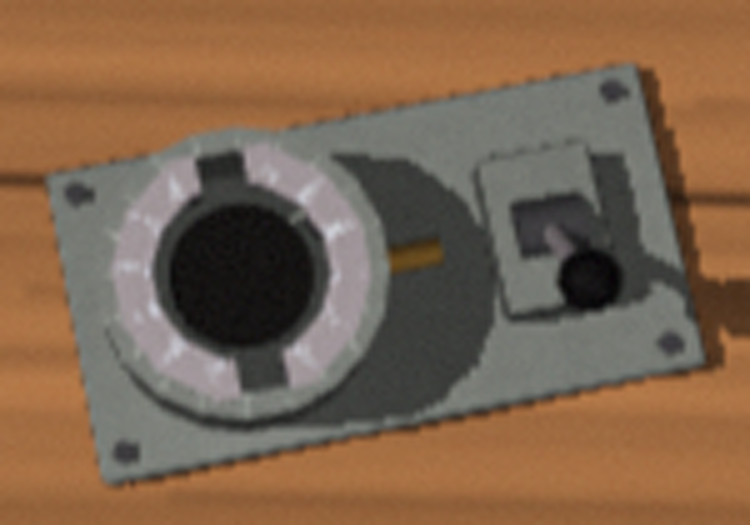

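View pics/csl.png

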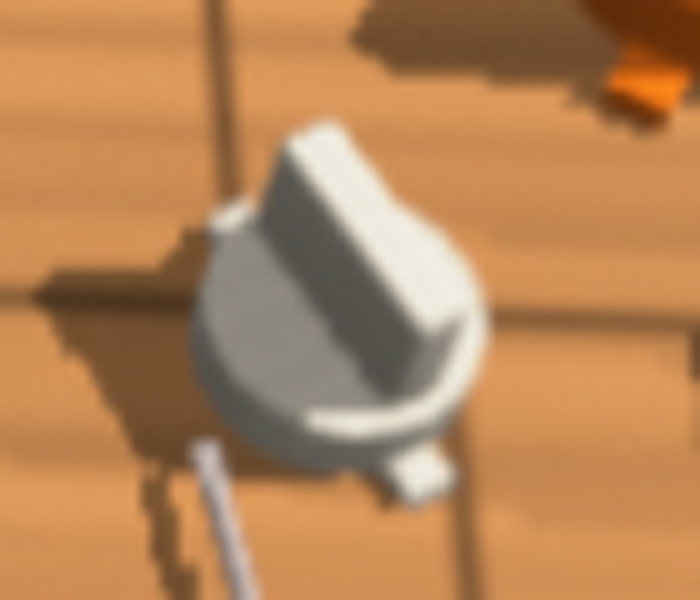

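View pics/cst.png

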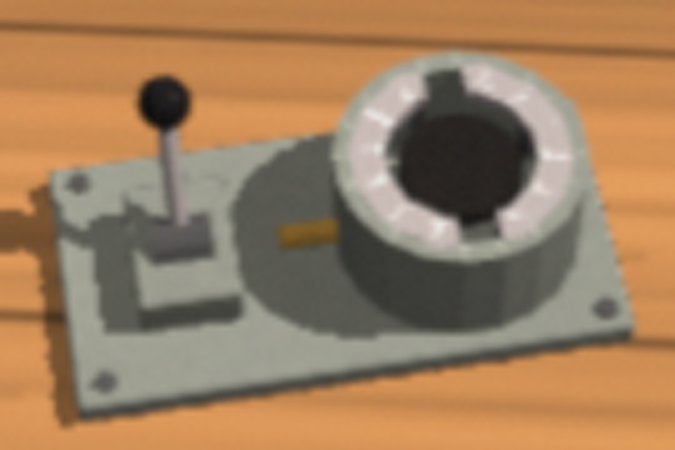

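```bash
cat > fit.py <<'E'
from h import *
from scipy.optimize import least_squares
def full(u,v,u0,v0,k): return ((u+.5)/k-.5+u0,(v+.5)/k-.5+v0)
def fit(obs,x0):
    # obs: (img,(u,v),(lx,ly,z))
    def r(p):
        c,s=np.cos(p[2]),np.sin(p[2]);o=[]
        for f,uv,(x,y,z) in obs: o+=list(proj(f,[p[0]+c*x-s*y,p[1]+s*x+c*y,z])-uv)
        return o
    s=least_squares(r,x0,loss='soft_l1'); return s.x,np.round(np.array(r(s.x)).reshape(-1,2),1).tolist()
E
python3 - <<'E'
from fit import *
T=lambda u,v:full(u,v,180,190,10); S=lambda u,v:full(u,v,395,255,10)
t=[('top0',T(235,135),(.03,-.008,.064)),('top0',T(185,170),(.03,.008,.064)),('top0',T(365,375),(-.03,-.008,.064)),('top0',T(310,402),(-.03,.008,.064)),
('top0',T(440,498),(-.044,-.006,.007)),('top0',T(402,512),(-.044,.006,.007))]
s=[('scene0',S(335,120),(-.03,.008,.064)),('scene0',S(290,150),(-.03,-.008,.064)),('scene0',S(465,310),(.03,.008,.064)),('scene0',S(425,335),(.03,-.008,.064))]
x0=list(pix2('top0',212,222,.03)[:2])+[.5]
for o in (t,s,t+s):print(fit(o,x0))
for i in (s,):print(fit(i,x0[:2]+[-.5]))
T=lambda u,v:full(u,v,270,195,5); S=lambda u,v:full(u,v,240,215,5)
t=[('top0',T(*a),b) for a,b in [((47,178),(.07,.075,.016)),((632,63),(.07,-.195,.016)),((705,362),(-.07,-.195,.016)),((108,485),(-.07,.075,.016)),
((195,160),(.049,.01,.08)),((243,150),(.049,-.01,.08)),((243,392),(-.049,.01,.08)),((288,385),(-.049,-.01,.08))]]
s=[('scene0',S(*a),b) for a,b in [((50,172),(-.07,-.195,.016)),((80,410),(.07,-.195,.016)),((635,335),(.07,.075,.016)),((427,75),(-.049,-.01,.08)),((461,69),(-.049,.01,.08)),((498,238),(.049,.01,.08)),((460,240),(.049,-.01,.08))]]
x0=list(pix2('top0',318,250,.08)[:2])+[0.2]
for o in (t,s,t+s):print(fit(o,x0))
p=fit(t+s,x0)[0]
for f in ('top0','scene0'):
  for a in (0,.1,.2):
    l=[.075*np.sin(a-.5),-.135,.038+.075*np.cos(a-.5)];c,q=np.cos(p[2]),np.sin(p[2])
    print(f,a,proj(f,[p[0]+c*l[0]-q*l[1],p[1]+q*l[0]+c*l[1],l[2]]))
E
```

```text
(array([0.61981608, 0.22151028, 0.52989648]), [[0.7, -0.3], [-1.1, -0.2], [0.5, 0.2], [-0.9, 1.1], [0.8, -0.9], [-0.3, 0.2]])
(array([0.62394882, 0.22213304, 0.50729909]), [[0.1, -0.3], [-1.0, -0.8], [1.5, 0.4], [-0.2, 0.6]])
(array([0.62113227, 0.22172983, 0.5145443 ]), [[0.9, -0.9], [-1.0, -1.0], [0.3, -0.3], [-1.2, 0.5], [0.5, -1.4], [-0.6, -0.3], [-0.2, -1.3], [-1.4, -1.8], [1.3, -0.7], [-0.4, -0.5]])
(array([0.62394882, 0.22213304, 0.50729879]), [[0.1, -0.3], [-1.0, -0.8], [1.5, 0.4], [-0.2, 0.6]])
(array([ 0.55509884, -0.01350948,  0.22567245]), [[-0.7, -0.8], [0.9, -0.9], [0.9, 0.1], [-1.0, 0.3], [-0.0, 0.3], [-0.1, 0.5], [-0.2, 0.3], [0.4, -0.3]])
(array([ 0.55825658, -0.01327913,  0.21715513]), [[-0.5, -0.7], [-0.8, -0.0], [0.5, -1.2], [-0.9, 0.2], [0.4, 0.3], [1.0, 0.0], [0.1, 0.8]])
(array([ 0.5559652 , -0.0134729 ,  0.22439283]), [[-0.7, -1.2], [1.0, -1.2], [0.8, -0.2], [-1.1, -0.1], [-0.0, -0.1], [-0.1, 0.0], [-0.3, -0.1], [0.4, -0.7], [-0.6, -1.0], [-0.4, -0.4], [0.6, -2.2], [-1.1, -0.5], [0.2, -0.4], [1.1, -0.8], [0.2, 0.0]])
top0 0 [387.70808061 250.92024089]
top0 0.1 [387.21086463 247.39360095]
top0 0.2 [386.62518629 243.76774914]
scene0 0 [272.4281261  234.58140072]
scene0 0.1 [272.71472861 236.05267457]
scene0 0.2 [273.03877413 237.81814476]
```

The crop shows a bar handle in line with the visible lug, so the small grey lid is chosen: about (0.621, 0.222), yaw 0.52. The tester is at about (0.556, -0.0135), yaw 0.224. I'll plan the approach.

```bash
cat > plan.py <<'E'
from h import *
from scipy.spatial.transform import Rotation as Ro
def Rdown(yaw):
    x=np.array([np.cos(yaw),np.sin(yaw),0]);z=np.array([0,0,-1.]);return np.array([x,np.cross(z,x),z]).T
def plan(p1,yaw,n,mode=1,p0=None,R0=None):
    """n rows to p1, Rdown(yaw); yaw continuous: via total turn about tool z"""
    s=env.read_state(); p0=np.array(s['tool_pos']) if p0 is None else p0; R0=np.array(s['eef_rot']) if R0 is None else R0
    y0=np.arctan2(R0[1,0],R0[0,0]); d=yaw-y0
    P=p0;R=R0
    for i in range(1,n+1):
        T=p0+(np.array(p1)-p0)*i/n; Rt=Rdown(y0+d*i/n)
        sh=np.round(R.T@(T-P)*100,2); w=np.round(np.degrees(Ro.from_matrix(R.T@Rt).as_rotvec()),2)
        print(sh,w); P=P+R@sh/100; R=R@Ro.from_rotvec(np.radians(w)).as_matrix()
    return P,R
E
python3 - <<'E'
from plan import *
plan([.621,.222,.20],.52+np.pi,18)
E
```

```text
[ 3.66 -3.23  0.17] [-7.000e-02 -1.000e-02 -1.048e+01]
[ 4.19 -2.52  0.17] [ -0.     0.   -10.48]
[ 4.58 -1.71  0.17] [ -0.     0.   -10.47]
[ 4.81 -0.85  0.17] [ -0.     0.   -10.48]
[4.89 0.04 0.17] [ -0.     0.   -10.48]
[4.79 0.93 0.17] [ -0.     0.   -10.48]
[4.55 1.78 0.18] [ -0.     0.   -10.48]
[4.15 2.59 0.17] [ -0.     0.   -10.48]
[3.61 3.29 0.17] [ -0.    -0.   -10.47]
[2.95 3.9  0.17] [ -0.    -0.   -10.48]
[2.19 4.36 0.17] [ -0.    -0.   -10.48]
[1.36 4.69 0.17] [ -0.    -0.   -10.48]
[0.49 4.87 0.17] [ -0.    -0.   -10.48]
[-0.41  4.87  0.17] [ -0.    -0.   -10.48]
[-1.28  4.71  0.17] [ -0.    -0.   -10.47]
[-2.12  4.4   0.17] [ -0.    -0.   -10.48]
[-2.89  3.94  0.17] [  0.    -0.   -10.48]
[-3.56  3.36  0.17] [  0.    -0.   -10.48]
```

Request:
carry_out(moves=[{"x": 3.7,"y": -3.2,"z": 0.1,"az": -10.5},{"x": 4.2,"y": -2.5,"z": 0.1,"az": -10.5},{"x": 4.6,"y": -1.7,"z": 0.2,"az": -10.5},{"x": 4.8,"y": -0.9,"z": 0.2,"az": -10.5}])

```text
invalid input
```

Run:
```python
from plan import *
print(env.read_state()['joint_pos'])
plan([.621,.222,.20],.52+np.pi,14)
```

```text
[-1.20103522e+00  3.14032327e-01 -4.78136398e-02  1.21019339e+00
 -1.78923436e-05  1.57080982e+00]
[ 4.71 -4.16  0.22] [-7.000e-02 -1.000e-02 -1.347e+01]
[ 5.55 -2.95  0.22] [ -0.     0.   -13.47]
[ 6.08 -1.57  0.22] [ -0.     0.   -13.48]
[ 6.28 -0.11  0.22] [ -0.     0.   -13.47]
[6.13 1.35 0.22] [ -0.     0.   -13.47]
[5.65 2.75 0.22] [ -0.     0.   -13.47]
[4.86 3.98 0.22] [ -0.    -0.   -13.47]
[3.79 5.01 0.22] [ -0.    -0.   -13.48]
[2.52 5.76 0.22] [ -0.    -0.   -13.47]
[1.12 6.18 0.21] [ -0.    -0.   -13.47]
[-0.36  6.27  0.22] [ -0.    -0.   -13.47]
[-1.81  6.02  0.22] [ -0.    -0.   -13.47]
[-3.16  5.43  0.22] [  0.    -0.   -13.48]
[-4.34  4.54  0.22] [  0.    -0.   -13.47]
```

Request:
carry_out(moves=[{"x": 3.7,"y": -3.2,"z": 0.1,"ax": 0,"ay": 0,"az": -10.5,"claw": 1},{"x": 4.2,"y": -2.5,"z": 0.1,"ax": 0,"ay": 0,"az": -10.5,"claw": 1},{"x": 4.6,"y": -1.7,"z": 0.2,"ax": 0,"ay": 0,"az": -10.5,"claw": 1},{"x": 4.8,"y": -0.9,"z": 0.2,"ax": 0,"ay": 0,"az": -10.5,"claw": 1}])

```text
time_s: 0.65
tool_pos: [0.3074, -0.3843, 0.225]
eef_rot: [[0.446, 0.895, 0.0], [0.895, -0.446, 0.0], [0.0, -0.0, -1.0]]
wrist_force: [1.7, -1.4, 0.5]
opening: 0.0855
```

Run:
```python
from plan import *
s=env.read_state();print(s['joint_pos'],s['tool_pos'],s['time_s'])
plan([.621,.222,.20],.52+np.pi,15)
```

```text
[-8.96144123e-01  1.14153571e-01 -3.11314631e-01  1.14551627e+00
  1.77883819e-04  1.13688963e+00] [ 0.30741996 -0.38425063  0.22503239] 0.65
[4.55 0.07 0.17] [-0.   -0.01 -9.75]
[4.47 0.84 0.17] [-0.   -0.   -9.75]
[4.27 1.58 0.16] [-0.   -0.01 -9.76]
[3.93 2.28 0.17] [-0.    0.   -9.75]
[3.5  2.92 0.17] [-0.    0.   -9.75]
[2.94 3.47 0.16] [-0.    0.   -9.75]
[2.32 3.91 0.17] [-0.    0.   -9.75]
[1.62 4.26 0.16] [-0.01  0.   -9.75]
[0.88 4.46 0.17] [ 0.    0.   -9.76]
[0.11 4.55 0.17] [ 0.    0.   -9.75]
[-0.67  4.5   0.17] [ 0.    0.   -9.75]
[-1.41  4.33  0.16] [ 0.    0.   -9.75]
[-2.13  4.02  0.17] [ 0.    0.   -9.75]
[-2.78  3.6   0.17] [ 0.    0.   -9.76]
[-3.35  3.08  0.17] [ 0.    0.   -9.75]
```

Request:
carry_out(moves=[{"x": 4.5,"y": 0.1,"z": 0.2,"ax": 0,"ay": 0,"az": -9.8,"claw": 1},{"x": 4.5,"y": 0.8,"z": 0.2,"ax": 0,"ay": 0,"az": -9.8,"claw": 1},{"x": 4.3,"y": 1.6,"z": 0.2,"ax": 0,"ay": 0,"az": -9.8,"claw": 1},{"x": 3.9,"y": 2.3,"z": 0.2,"ax": 0,"ay": 0,"az": -9.8,"claw": 1},{"x": 3.5,"y": 2.9,"z": 0.2,"ax": 0,"ay": 0,"az": -9.8,"claw": 1},{"x": 2.9,"y": 3.5,"z": 0.2,"ax": 0,"ay": 0,"az": -9.8,"claw": 1},{"x": 2.3,"y": 3.9,"z": 0.2,"ax": 0,"ay": 0,"az": -9.8,"claw": 1},{"x": 1.6,"y": 4.3,"z": 0.2,"ax": 0,"ay": 0,"az": -9.8,"claw": 1}])

```text
time_s: 1.65
tool_pos: [0.4764, -0.0621, 0.2091]
eef_rot: [[-0.787, 0.617, -0.0], [0.617, 0.787, -0.0], [-0.0, -0.0, -1.0]]
wrist_force: [0.3, -0.9, 0.5]
opening: 0.0855
```

Run:
```python
from plan import *
s=env.read_state();print(s['joint_pos'],s['tool_pos'],s['time_s'])
plan([.621,.222,.20],.52+np.pi,7) if np.arctan2(s['eef_rot'][1,0],s['eef_rot'][0,0])>0 else plan([.621,.222,.20],.52-np.pi,7)
```

```text
[-1.29466489e-01  1.00627282e-01 -3.63504430e-01  1.10670008e+00
 -9.52460462e-05  5.35297769e-01] [ 0.47644673 -0.06206263  0.20914409] 1.65
[0.88 4.47 0.13] [-0.01  0.   -9.7 ]
[0.11 4.55 0.13] [ 0.    0.   -9.69]
[-0.65  4.51  0.13] [ 0.   0.  -9.7]
[-1.41  4.33  0.13] [ 0.   0.  -9.7]
[-2.11  4.03  0.13] [ 0.   0.  -9.7]
[-2.77  3.62  0.13] [ 0.    0.   -9.69]
[-3.33  3.1   0.14] [ 0.   0.  -9.7]
```

Request:
carry_out(moves=[{"x": 0.9,"y": 4.5,"z": 0.1,"ax": 0,"ay": 0,"az": -9.7,"claw": 1},{"x": 0.1,"y": 4.5,"z": 0.1,"ax": 0,"ay": 0,"az": -9.7,"claw": 1},{"x": -0.6,"y": 4.5,"z": 0.1,"ax": 0,"ay": 0,"az": -9.7,"claw": 1},{"x": -1.4,"y": 4.3,"z": 0.1,"ax": 0,"ay": 0,"az": -9.7,"claw": 1},{"x": -2.1,"y": 4.0,"z": 0.1,"ax": 0,"ay": 0,"az": -9.7,"claw": 1},{"x": -2.8,"y": 3.6,"z": 0.1,"ax": 0,"ay": 0,"az": -9.7,"claw": 1},{"x": -3.3,"y": 3.1,"z": 0.1,"ax": 0,"ay": 0,"az": -9.7,"claw": 1},{"x": 0,"y": 0,"z": 0,"ax": 0,"ay": 0,"az": 0,"claw": 1}])

```text
time_s: 2.65
tool_pos: [0.6219, 0.2215, 0.201]
eef_rot: [[-0.869, -0.495, -0.001], [-0.495, 0.869, 0.0], [0.001, 0.001, -1.0]]
wrist_force: [-0.7, -0.6, -0.6]
opening: 0.0857
```

Run:
```python
from plan import *
snap('wrist','w1')
s=env.read_state();print(s['joint_pos'],s['tool_pos'],s['eef_rot'],s['time_s'])
p=[.621,.222];q=.52
for l in [(.03,.008,.064),(.03,-.008,.064),(-.03,.008,.064),(-.03,-.008,.064),(.044,0,.007),(-.044,0,.007)]:
  print(proj('w1',[p[0]+np.cos(q)*l[0]-np.sin(q)*l[1],p[1]+np.sin(q)*l[0]+np.cos(q)*l[1],l[2]]))
```

```text
[ 3.40273300e-01  4.38979584e-01  6.46026603e-02  1.19791509e+00
 -2.38924891e-04 -1.75195254e-01] [0.62116621 0.21983655 0.20123008] [[-8.70060752e-01 -4.92942713e-01 -1.33018847e-03]
 [-4.92942181e-01  8.70061769e-01 -7.24403028e-04]
 [ 1.51443532e-03  2.54313602e-05 -9.99998853e-01]] 2.7
[333.68683809 262.51135821]
[312.1039615 262.563966 ]
[334.35514525 182.38103182]
[311.27608476 182.43681064]
[322.60062186 252.52947769]
[322.47478053 151.76179726]
```

View pics/w1.png

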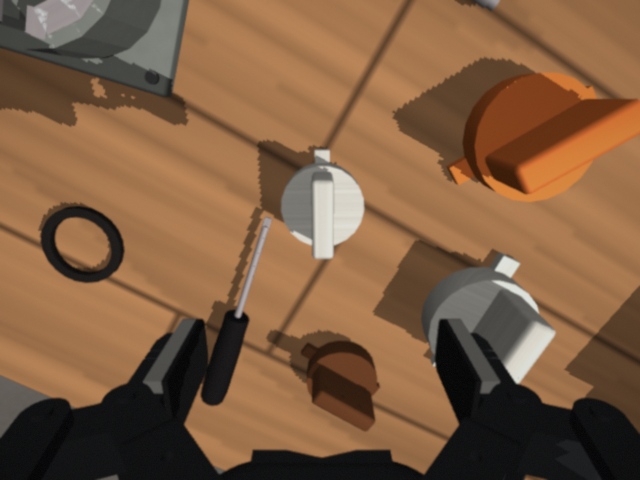

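Run:
```python
from h import *
crop('w1',265,135,115,135,4,'cw1')
```

```text
(no output)
```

View pics/cw1.png

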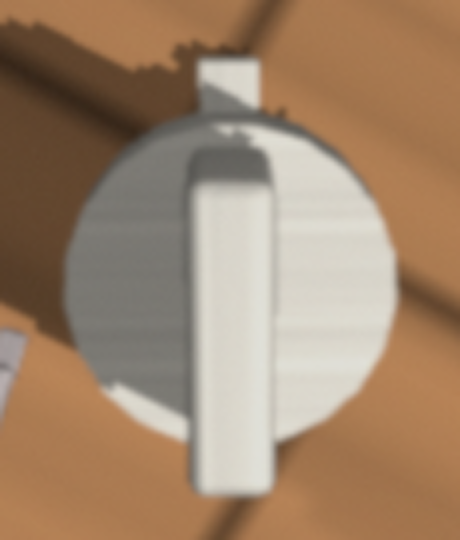

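The wrist view shows the grey lid's handle upright in the picture at columns 312–333, rows 180–259. That is within 2 mm of the fit and aligned with the tool. I'll go down and grasp.

Request:
carry_out(moves=[{"x": 0.1,"y": 0.2,"z": 4.0,"ax": 0,"ay": 0,"az": 0,"claw": 1},{"x": 0,"y": 0,"z": 5.0,"ax": 0,"ay": 0,"az": 0,"claw": 1},{"x": 0,"y": 0,"z": 5.0,"ax": 0,"ay": 0,"az": 0,"claw": 1},{"x": 0,"y": 0,"z": 2.0,"ax": 0,"ay": 0,"az": 0,"claw": 1},{"x": 0,"y": 0,"z": 1.0,"ax": 0,"ay": 0,"az": 0,"claw": 1},{"x": 0,"y": 0,"z": 0,"ax": 0,"ay": 0,"az": 0,"claw": 1}])

```text
time_s: 3.45
tool_pos: [0.6193, 0.2194, 0.0324]
eef_rot: [[-0.871, -0.491, -0.0], [-0.491, 0.871, -0.0], [0.001, -0.0, -1.0]]
wrist_force: [-0.3, -0.0, -0.2]
opening: 0.0853
```

Request:
carry_out(moves=[{"x": 0,"y": 0,"z": 0,"ax": 0,"ay": 0,"az": 0,"claw": 0},{"x": 0,"y": 0,"z": 0,"ax": 0,"ay": 0,"az": 0,"claw": 0},{"x": 0,"y": 0,"z": 0,"ax": 0,"ay": 0,"az": 0,"claw": 0},{"x": 0,"y": 0,"z": 0,"ax": 0,"ay": 0,"az": 0,"claw": 0},{"x": 0,"y": 0,"z": 0,"ax": 0,"ay": 0,"az": 0,"claw": 0},{"x": 0,"y": 0,"z": 0,"ax": 0,"ay": 0,"az": 0,"claw": 0}], grip_force=80)

```text
time_s: 4.2
tool_pos: [0.6197, 0.2204, 0.0328]
eef_rot: [[-0.87, -0.492, 0.001], [-0.492, 0.87, 0.0], [-0.001, 0.0, -1.0]]
wrist_force: [-1.4, 0.4, 4.8]
opening: 0.0149
```

Request:
carry_out(moves=[{"x": 0,"y": 0,"z": -3,"ax": 0,"ay": 0,"az": 0,"claw": 0},{"x": 0,"y": 0,"z": -5,"ax": 0,"ay": 0,"az": 0,"claw": 0},{"x": 0,"y": 0,"z": -6,"ax": 0,"ay": 0,"az": 0,"claw": 0}])

```text
time_s: 4.58
tool_pos: [0.6179, 0.2195, 0.1714]
eef_rot: [[-0.87, -0.492, -0.004], [-0.492, 0.871, -0.002], [0.005, 0.001, -1.0]]
wrist_force: [1.3, 0.1, -2.2]
opening: 0.015
```

Run:
```python
from plan import *
s=env.read_state();print(s['joint_pos'],s['tool_pos'],s['wrist_force'],s['opening'],s['time_s'])
plan([.556,-.0135,.19],.224-np.pi,6)
```

```text
[ 3.41360620e-01  4.49206355e-01  1.14054290e-02  1.13756578e+00
 -1.53163079e-04 -1.73207845e-01] [0.61788125 0.21945995 0.17136579] [ 1.28612422  0.08428115 -2.23414084] 0.014953798097786157 4.575
[ 2.81 -2.87 -0.3 ] [ 0.03 -0.26  2.77]
[ 2.67 -3.01 -0.31] [ 0.   -0.    2.78]
[ 2.51 -3.13 -0.31] [ 0.   -0.    2.77]
[ 2.37 -3.25 -0.31] [ 0.   -0.    2.78]
[ 2.2  -3.35 -0.31] [ 0.   -0.    2.77]
[ 2.04 -3.47 -0.31] [ 0.   -0.    2.78]
```

Request:
carry_out(moves=[{"x": 2.8,"y": -2.9,"z": -0.3,"ax": 0,"ay": 0,"az": 2.8,"claw": 0},{"x": 2.7,"y": -3.0,"z": -0.3,"ax": 0,"ay": 0,"az": 2.8,"claw": 0},{"x": 2.5,"y": -3.1,"z": -0.3,"ax": 0,"ay": 0,"az": 2.8,"claw": 0},{"x": 2.4,"y": -3.2,"z": -0.3,"ax": 0,"ay": 0,"az": 2.8,"claw": 0},{"x": 2.2,"y": -3.4,"z": -0.3,"ax": 0,"ay": 0,"az": 2.8,"claw": 0},{"x": 2.0,"y": -3.5,"z": -0.3,"ax": 0,"ay": 0,"az": 2.8,"claw": 0},{"x": 0,"y": 0,"z": 0,"ax": 0,"ay": 0,"az": 0,"claw": 0},{"x": 0,"y": 0,"z": 0,"ax": 0,"ay": 0,"az": 0,"claw": 0}])

```text
time_s: 5.58
tool_pos: [0.5571, -0.0129, 0.1897]
eef_rot: [[-0.976, -0.219, -0.001], [-0.219, 0.976, 0.0], [0.001, 0.001, -1.0]]
wrist_force: [0.2, -0.3, -2.4]
opening: 0.015
```

Run:
```python
from plan import *
snap('wrist','w2');snap('scene','s2')
s=env.read_state();print(s['joint_pos'],s['tool_pos'],s['wrist_force'],s['opening'],s['time_s'])
R=s['eef_rot'];print(np.arctan2(R[1,0],R[0,0])+np.pi,R[2])
crop('s2',240,160,160,140,5,'cs2')
```

```text
[-2.21593834e-02  2.54595554e-01 -2.21568572e-01  1.09532990e+00
  3.11953494e-04 -2.44750958e-01] [ 0.55739647 -0.01225033  0.18983029] [ 0.11731457  0.34052801 -3.02364854] 0.014820663546334331 5.675
0.22259160717325788 [ 6.01313306e-04  4.71718777e-04 -9.99999708e-01]
```

View pics/w2.png

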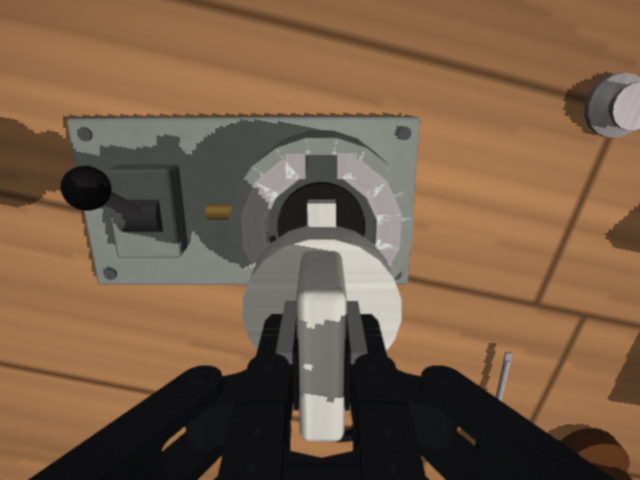

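View pics/cs2.png

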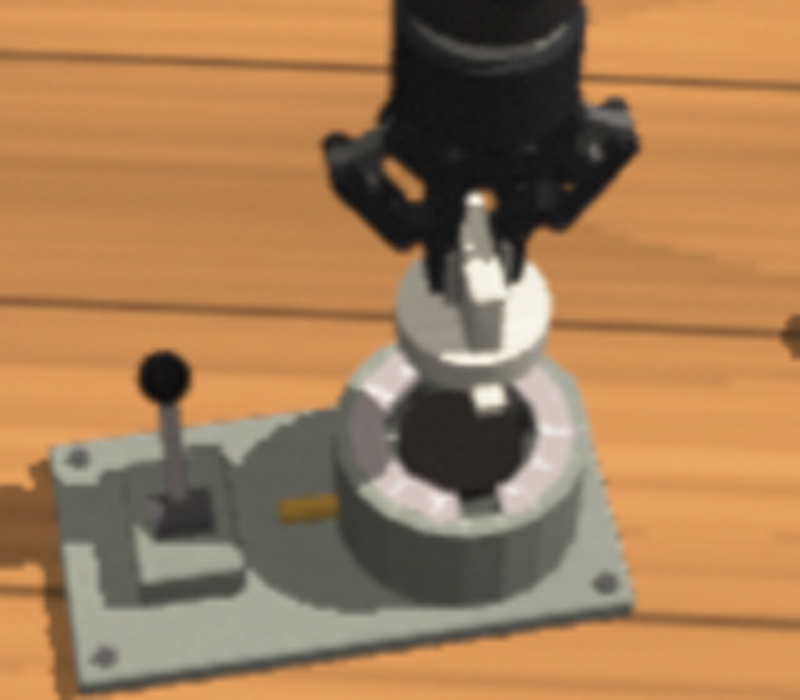

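Run:
```python
from h import *
crop('w2',235,130,180,130,4,'cw2')
crop('w2',235,240,180,210,3,'cw2b')
crop('w2',55,105,130,190,3,'cw2c')
```

```text
(no output)
```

View pics/cw2.png

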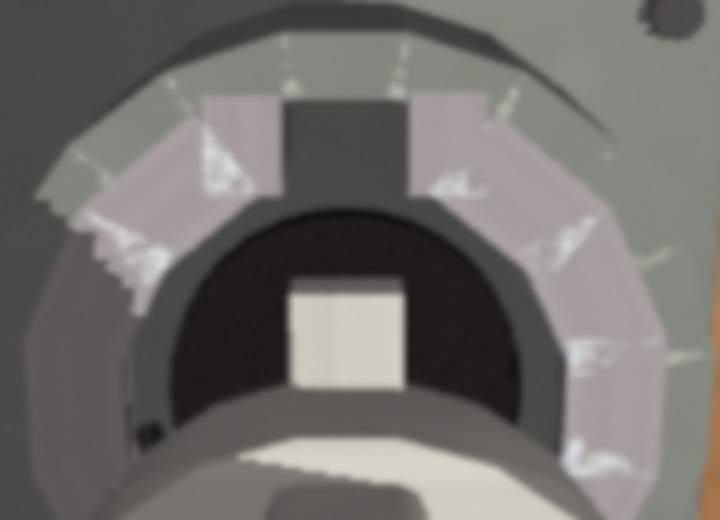

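View pics/cw2b.png

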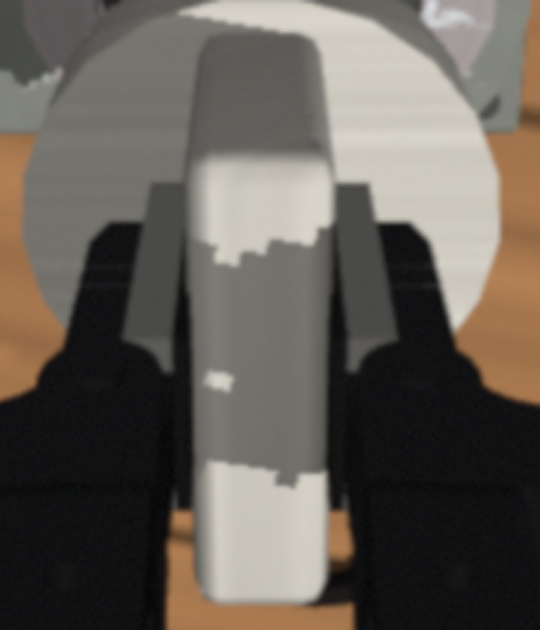

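View pics/cw2c.png

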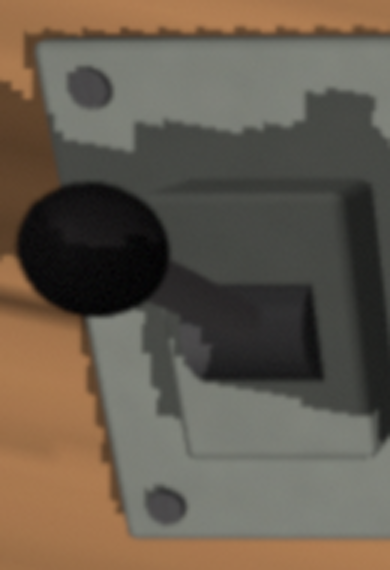

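Run:
```python
from fit import *
A=lambda u,v:full(u,v,235,130,4);B=lambda u,v:full(u,v,235,240,3);C=lambda u,v:full(u,v,55,105,3)
z0=.157
lug=[('w2',A(289,292),(-.044,-.006,.007+z0)),('w2',A(406,292),(-.044,.006,.007+z0))]
han=[('w2',B(188,158),(-.03,-.008,.064+z0)),('w2',B(334,158),(-.03,.008,.064+z0)),('w2',B(196,604),(.03,-.008,.064+z0)),('w2',B(330,604),(.03,.008,.064+z0))]
pl=[('w2',C(36,40),(-.07,-.195,.016)),('w2',C(130,537),(.07,-.195,.016)),('w2',(418.5,117),(-.07,.075,.016))]
sl=[('w2',A(283,98),(-.05,-.01,.08)),('w2',A(410,98),(-.05,.01,.08))]
x0=[.556,-.013,.22]
for n,o in [('lid',lug+han),('han',han),('lug',lug),('plinth',pl),('slot',sl),('tester',pl+sl)]: print(n,*fit(o,x0))
# slot distance check
for u,v in((283,98),(410,98)):print(pix2('w2',*A(u,v),.08))
for u,v in((289,292),(406,292)):print(pix2('w2',*A(u,v),.164))
```

```text
lid [ 0.55695296 -0.01349459  0.22389233] [[0.4, -1.3], [-0.4, -1.4], [-2.1, 0.0], [2.5, -0.2], [-0.5, 5.3], [0.5, 5.1]]
han [ 0.55667844 -0.01358422  0.22492059] [[-2.3, -0.8], [2.3, -1.0], [-0.5, 4.6], [0.5, 4.5]]
lug [ 0.55754077 -0.01350668  0.22060314] [[0.4, -0.0], [-0.4, -0.0]]
plinth [ 0.55412902 -0.01210791  0.21945512] [[-1.4, -0.5], [-0.2, 2.5], [6.0, -0.0]]
slot [ 0.55410957 -0.0143143   0.22065044] [[-0.5, 0.0], [0.5, 0.0]]
tester [ 0.55417006 -0.01395883  0.22217274] [[-3.9, -0.2], [-2.1, 2.7], [3.4, -0.8], [-0.1, 0.3], [0.9, 0.2]]
[ 0.50744347 -0.03473073  0.08      ]
[ 0.50319397 -0.01578574  0.08      ]
[ 0.5159611 -0.0291641  0.164    ]
[ 0.51325683 -0.01710438  0.164     ]
```

Request:
carry_out(moves=[{"x": 0.15,"y": -0.05,"z": 3.5,"ax": 0,"ay": 0,"az": 0,"claw": 0},{"x": 0,"y": 0,"z": 2.5,"ax": 0,"ay": 0,"az": 0,"claw": 0},{"x": 0,"y": 0,"z": 1.0,"ax": 0,"ay": 0,"az": 0,"claw": 0},{"x": 0,"y": 0,"z": 0,"ax": 0,"ay": 0,"az": 0,"claw": 0},{"x": 0,"y": 0,"z": 0,"ax": 0,"ay": 0,"az": 0,"claw": 0}])

```text
time_s: 6.3
tool_pos: [0.557, -0.0136, 0.1214]
eef_rot: [[-0.975, -0.22, 0.002], [-0.22, 0.975, -0.0], [-0.002, -0.0, -1.0]]
wrist_force: [0.2, 0.1, -2.3]
opening: 0.0149
```

Run:
```python
from plan import *
snap('wrist','w3');snap('scene','s3');snap('top','t3')
s=env.read_state();print(s['tool_pos'],s['wrist_force'],s['moment'],s['opening'],s['time_s'])
crop('s3',280,170,100,120,6,'cs3');crop('t3',270,190,100,110,6,'ct3');crop('w3',220,60,200,300,2.5,'cw3') if 0 else crop('w3',200,60,240,300,2,'cw3')
```

```text
[ 0.55688723 -0.01382054  0.12132558] [-1.00459475 -0.13954948 -2.7610508 ] [ 0.02954504 -0.00270384 -0.01446925] 0.014477949310562803 6.45
```

View pics/cw3.png

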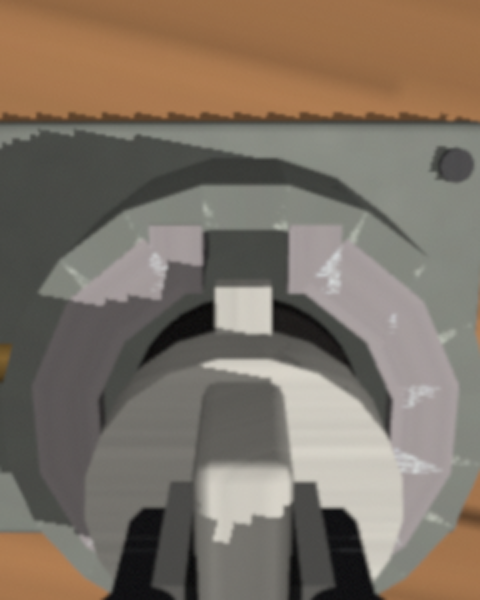

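View pics/cs3.png

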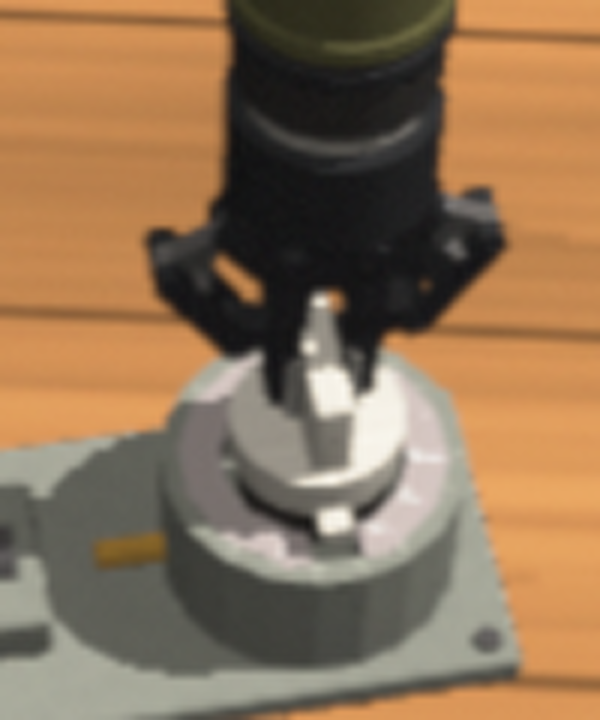

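View pics/ct3.png

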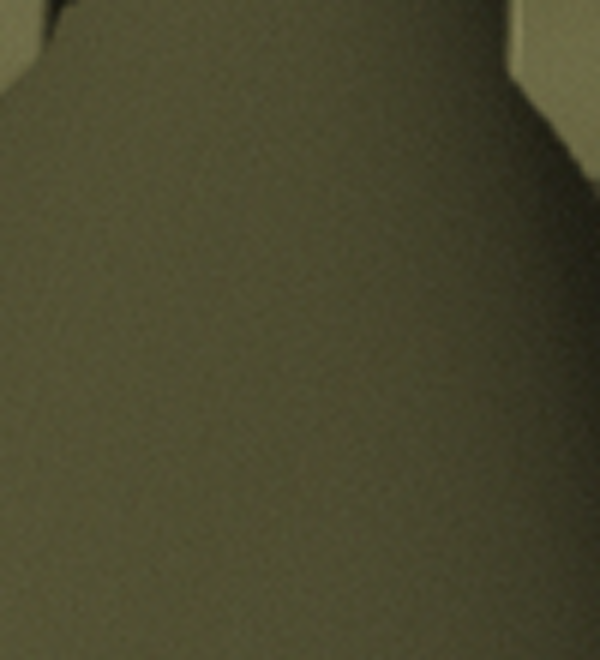

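Run:
```python
from fit import *
A=lambda u,v:full(u,v,200,60,2)
print(fit([('w3',A(215,287),(-.044,-.006,.0955)),('w3',A(272,286),(-.044,.006,.0955))],[.556,-.013,.22]))
print(fit([('w3',A(203,230),(-.05,-.01,.08)),('w3',A(289,230),(-.05,.01,.08))],[.556,-.013,.22]))
S=lambda u,v:full(u,v,280,170,6)
print(fit([('s3',S(316,509),(.044,-.006,.0955)),('s3',S(353,507),(.044,.006,.0955))],[.556,-.013,.22]))
print(fit([('s3',S(313,556),(.05,-.01,.08)),('s3',S(361,551),(.05,.01,.08))],[.556,-.013,.22]))
```

```text
(array([ 0.55747777, -0.01337185,  0.23954414]), [[0.1, -0.0], [-0.1, 0.0]])
(array([ 0.5544181 , -0.01429206,  0.22147602]), [[-0.6, 0.0], [0.6, 0.0]])
(array([ 0.54913926, -0.00997293,  0.10972156]), [[0.5, -0.0], [-0.5, 0.0]])
(array([ 0.55417765, -0.01234811,  0.18235879]), [[-0.3, 0.1], [0.3, -0.1]])
```

Request:
carry_out(moves=[{"x": 0.2,"y": 0.05,"z": 0.3,"ax": 0,"ay": 0,"az": 0,"claw": 0},{"x": 0,"y": 0,"z": 0.3,"ax": 0,"ay": 0,"az": 0,"claw": 0},{"x": 0,"y": 0,"z": 0.3,"ax": 0,"ay": 0,"az": 0,"claw": 0},{"x": 0,"y": 0,"z": 0.3,"ax": 0,"ay": 0,"az": 0,"claw": 0},{"x": 0,"y": 0,"z": 0,"ax": 0,"ay": 0,"az": 0,"claw": 0}])

```text
time_s: 7.08
tool_pos: [0.5538, -0.0138, 0.1079]
eef_rot: [[-0.976, -0.22, -0.001], [-0.22, 0.976, 0.0], [0.001, 0.0, -1.0]]
wrist_force: [-0.3, -0.7, -3.1]
opening: 0.0148
```

Run:
```python
from plan import *
snap('wrist','w4');snap('scene','s4')
s=env.read_state();print(s['tool_pos'],s['wrist_force'],s['moment'],s['opening'],s['time_s'])
crop('s4',280,170,100,120,5,'cs4');crop('w4',200,60,240,300,2,'cw4')
```

```text
[ 0.55402267 -0.01378999  0.10827044] [ 0.29074339  0.38149095 -3.622591  ] [0.02168141 0.04750227 0.00650293] 0.014788351758258059 7.175
```

View pics/cw4.png

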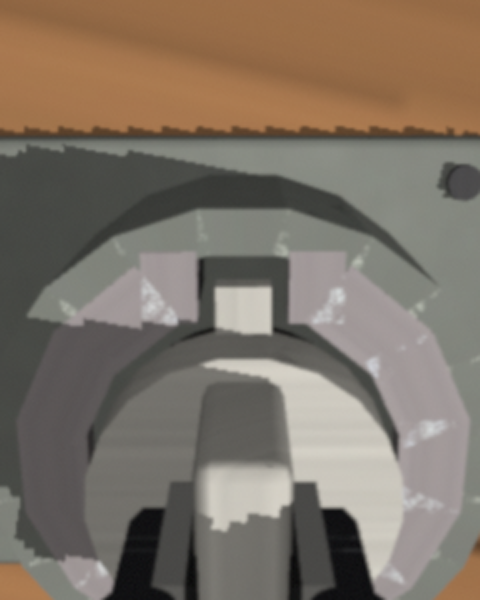

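View pics/cs4.png

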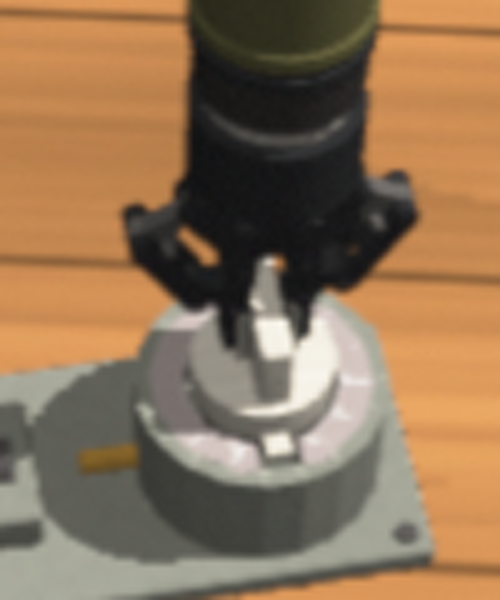

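Request:
carry_out(moves=[{"x": 0,"y": 0,"z": 0.3,"ax": 0,"ay": 0,"az": 0,"claw": 0},{"x": 0,"y": 0,"z": 0.3,"ax": 0,"ay": 0,"az": 0,"claw": 0},{"x": 0,"y": 0,"z": 0.3,"ax": 0,"ay": 0,"az": 0,"claw": 0},{"x": 0,"y": 0,"z": 0.2,"ax": 0,"ay": 0,"az": 0,"claw": 0},{"x": 0,"y": 0,"z": 0.2,"ax": 0,"ay": 0,"az": 0,"claw": 0},{"x": 0,"y": 0,"z": 0,"ax": 0,"ay": 0,"az": 0,"claw": 0},{"x": 0,"y": 0,"z": 0,"ax": 0,"ay": 0,"az": 0,"claw": 0}])

```text
time_s: 8.05
tool_pos: [0.5542, -0.0138, 0.0957]
eef_rot: [[-0.976, -0.22, 0.001], [-0.22, 0.976, 0.0], [-0.001, -0.0, -1.0]]
wrist_force: [-1.6, 1.4, 5.9]
opening: 0.015
```

Run:
```python
from plan import *
s=env.read_state();print(s['tool_pos'],s['wrist_force'],s['moment'],s['opening'],s['time_s'],s['joint_pos'])
```

```text
[ 0.55424269 -0.01378279  0.09568428] [-1.57712092  1.37825656  5.86954992] [-0.00782521  0.39881795  0.00511878] 0.015018474652272715 8.05 [-2.48761904e-02  3.20261008e-01 -3.62008687e-01  8.87945275e-01
  2.26647707e-05 -2.46405336e-01]
```

Request:
carry_out(moves=[{"x": 0,"y": 0,"z": 0.1,"ax": 0,"ay": 0,"az": 0,"claw": 0},{"x": 0,"y": 0,"z": 0,"ax": 0,"ay": 0,"az": 4,"claw": 0},{"x": 0,"y": 0,"z": 0,"ax": 0,"ay": 0,"az": 6,"claw": 0},{"x": 0,"y": 0,"z": 0,"ax": 0,"ay": 0,"az": 6,"claw": 0},{"x": 0,"y": 0,"z": 0,"ax": 0,"ay": 0,"az": 0,"claw": 0}])

```text
time_s: 8.68
tool_pos: [0.5551, -0.0139, 0.0951]
eef_rot: [[-0.998, 0.059, 0.002], [0.059, 0.998, -0.0], [-0.002, -0.0, -1.0]]
wrist_force: [-0.7, 0.2, 6.7]
opening: 0.0148
```

Run:
```python
from plan import *
s=env.read_state();R=s['eef_rot'];print(s['tool_pos'],s['wrist_force'],s['moment'],s['opening'],s['time_s'],np.arctan2(R[1,0],R[0,0])+np.pi)
snap('wrist','w5');crop('w5',200,60,240,300,2,'cw5')
```

```text
[ 0.55513568 -0.01385465  0.09507356] [-0.72798619  0.15465055  6.69422075] [-0.00057332  0.14997189 -0.14075146] 0.014793646304170892 8.675 6.224419587878407
```

View pics/cw5.png

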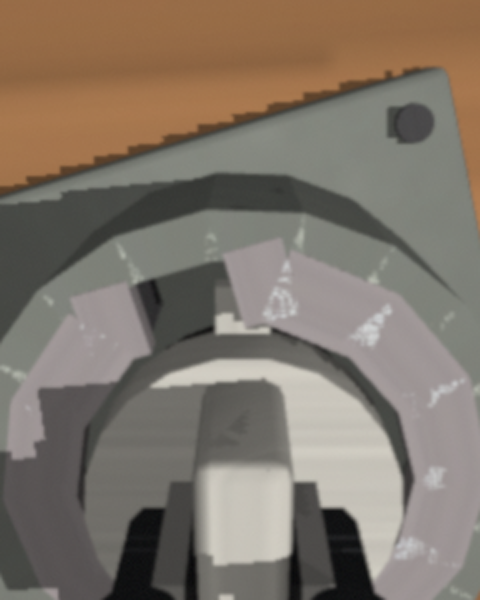

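The lug is sliding under the flange (crop 215–270, 300–330). I'll carry on turning.

Request:
carry_out(moves=[{"x": 0,"y": 0,"z": 0,"ax": 0,"ay": 0,"az": 7,"claw": 0},{"x": 0,"y": 0,"z": 0,"ax": 0,"ay": 0,"az": 7,"claw": 0},{"x": 0,"y": 0,"z": 0,"ax": 0,"ay": 0,"az": 7,"claw": 0},{"x": 0,"y": 0,"z": 0,"ax": 0,"ay": 0,"az": 6,"claw": 0},{"x": 0,"y": 0,"z": 0,"ax": 0,"ay": 0,"az": 3,"claw": 0},{"x": 0,"y": 0,"z": 0,"ax": 0,"ay": 0,"az": 0,"claw": 0}])

```text
time_s: 9.48
tool_pos: [0.5552, -0.0136, 0.0951]
eef_rot: [[-0.835, 0.549, 0.002], [0.549, 0.835, 0.0], [-0.002, 0.002, -1.0]]
wrist_force: [0.0, 0.8, 5.4]
opening: 0.0148
```

Run:
```python
from plan import *
s=env.read_state();R=s['eef_rot'];print(s['tool_pos'],s['wrist_force'],s['moment'],s['opening'],s['time_s'],np.arctan2(R[1,0],R[0,0])-np.pi)
```

```text
[ 0.55524994 -0.01363331  0.09509622] [0.03778935 0.81503397 5.3649124 ] [ 0.11894419  0.04144106 -0.11263504] 0.014788904517918226 9.475 -0.5817583307849921
```

Request:
carry_out(moves=[{"x": 0,"y": 0,"z": 0,"ax": 0,"ay": 0,"az": 2,"claw": 0},{"x": 0,"y": 0,"z": 0,"ax": 0,"ay": 0,"az": 2,"claw": 0},{"x": 0,"y": 0,"z": 0,"ax": 0,"ay": 0,"az": 2,"claw": 0},{"x": 0,"y": 0,"z": 0,"ax": 0,"ay": 0,"az": 0,"claw": 0}])

```text
time_s: 9.98
tool_pos: [0.5554, -0.0136, 0.0952]
eef_rot: [[-0.776, 0.631, 0.003], [0.631, 0.776, -0.0], [-0.002, 0.002, -1.0]]
wrist_force: [0.1, -0.4, 5.1]
opening: 0.015
```

Run:
```python
from plan import *
s=env.read_state();R=s['eef_rot'];print(s['tool_pos'],s['wrist_force'],s['moment'],s['opening'],s['time_s'],np.arctan2(R[1,0],R[0,0])-np.pi)
```

```text
[ 0.55541228 -0.01363289  0.09519526] [ 0.14345822 -0.40748273  5.08931741] [-0.01298332  0.07907095  1.57633526] 0.015021608889183809 9.975 -0.6826395045039804
```

Request:
carry_out(moves=[{"x": 0,"y": 0,"z": -0.2,"ax": 0,"ay": 0,"az": -1,"claw": 0},{"x": 0,"y": 0,"z": 0,"ax": 0,"ay": 0,"az": 0,"claw": 0},{"x": 0,"y": 0,"z": 0,"ax": 0,"ay": 0,"az": 0,"claw": 0.4},{"x": 0,"y": 0,"z": 0,"ax": 0,"ay": 0,"az": 0,"claw": 0.6},{"x": 0,"y": 0,"z": 0,"ax": 0,"ay": 0,"az": 0,"claw": 0.6},{"x": 0,"y": 0,"z": -3,"ax": 0,"ay": 0,"az": 0,"claw": 0.6},{"x": 0,"y": 0,"z": -5,"ax": 0,"ay": 0,"az": 0,"claw": 0.6},{"x": 0,"y": 0,"z": -4,"ax": 0,"ay": 0,"az": 0,"claw": 0.6}])

```text
time_s: 10.98
tool_pos: [0.5539, -0.0139, 0.218]
eef_rot: [[-0.784, 0.62, 0.0], [0.62, 0.784, -0.0], [-0.0, 0.0, -1.0]]
wrist_force: [0.7, 0.5, -0.2]
opening: 0.0514
```

Run:
```python
from plan import *
snap('wrist','w6');snap('scene','s6')
s=env.read_state();R=s['eef_rot'];print(s['tool_pos'],s['wrist_force'],s['opening'],s['time_s'],np.arctan2(R[1,0],R[0,0])-np.pi)
crop('s6',240,190,135,115,5,'cs6')
```

```text
[ 0.55670317 -0.01394334  0.22128417] [ 1.07416793 -0.02170732 -0.2176935 ] 0.05101086004103357 11.075 -0.6691295841760088
```

View pics/w6.png

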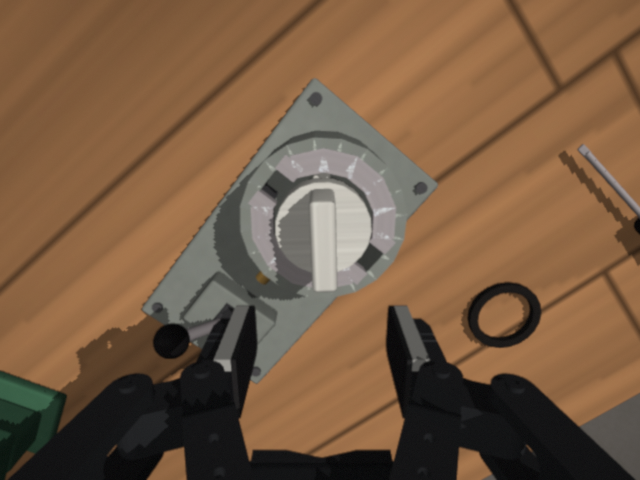

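View pics/cs6.png

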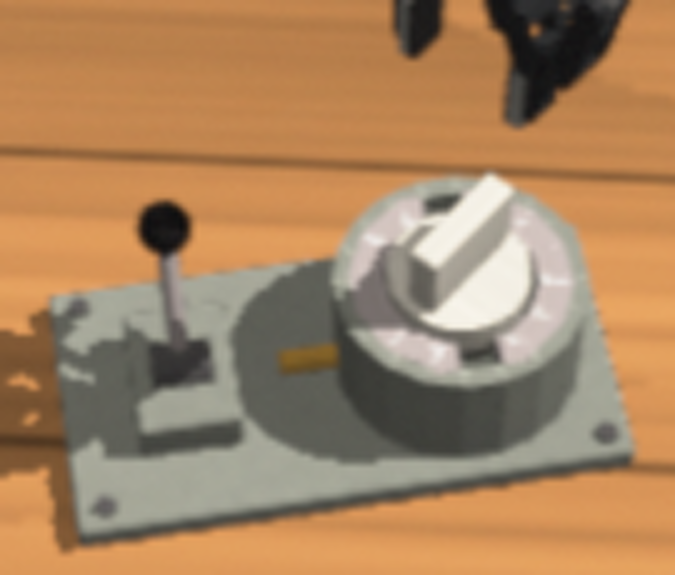

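The scene crop shows the lid level in the pot, with both slots empty and the handle turned about 50° past them. So it is locked after release. Next is the lever.

Run:
```python
from plan import *
q=.223;c,s=np.cos(q),np.sin(q)
W=lambda x,y,z:np.array([.5555+c*x-s*y,-.0138+s*x+c*y,z])
print(W(-.09,-.135,.088),W(.014,-.135,.088), pix2('top0',518,275,.1))
print('to above start');P,R=plan(W(-.09,-.135,.2),q-np.pi,6)
```

```text
[ 0.49758465 -0.16536125  0.088     ] [ 0.59900944 -0.14236099  0.088     ] [ 0.50949209 -0.41667585  0.1       ]
to above start
[-0.79 -2.59  0.35] [ 0.41  0.21 51.48]
[-2.52 -0.99  0.35] [ 0.    0.   51.48]
[-2.35  1.35  0.36] [ 0.    0.   51.48]
[-0.4   2.68  0.35] [ 0.   -0.   51.48]
[1.85 1.99 0.36] [ 0.   -0.   51.48]
[ 2.7  -0.21  0.35] [-0.   -0.   51.49]
```

Run:
```python
from plan import *
P,R=plan([.4976,-.1654,.2],.223+np.pi,6)
```

```text
[-0.79 -2.59  0.35] [ 0.24  0.38 -8.52]
[-0.4  -2.68  0.35] [-0.   -0.01 -8.52]
[ 0.   -2.71  0.36] [-0.    0.   -8.52]
[ 0.4  -2.68  0.35] [-0.    0.   -8.52]
[ 0.8  -2.59  0.36] [-0.    0.   -8.52]
[ 1.17 -2.45  0.35] [-0.    0.   -8.51]
```

Request:
carry_out(moves=[{"x": -0.8,"y": -2.6,"z": 0.4,"ax": 0,"ay": 0,"az": -8.5,"claw": 0},{"x": -0.4,"y": -2.7,"z": 0.4,"ax": 0,"ay": 0,"az": -8.5,"claw": 0},{"x": 0,"y": -2.7,"z": 0.4,"ax": 0,"ay": 0,"az": -8.5,"claw": 0},{"x": 0.4,"y": -2.7,"z": 0.3,"ax": 0,"ay": 0,"az": -8.5,"claw": 0},{"x": 0.8,"y": -2.6,"z": 0.3,"ax": 0,"ay": 0,"az": -8.5,"claw": 0},{"x": 1.2,"y": -2.4,"z": 0.3,"ax": 0,"ay": 0,"az": -8.5,"claw": 0},{"x": 0,"y": 0,"z": 0,"ax": 0,"ay": 0,"az": 0,"claw": 0}])

```text
time_s: 11.95
tool_pos: [0.4931, -0.1663, 0.1944]
eef_rot: [[-0.976, -0.216, -0.002], [-0.216, 0.976, 0.0], [0.002, 0.001, -1.0]]
wrist_force: [-0.5, -0.0, -0.9]
opening: -0.0001
```

Run:
```python
from plan import *
snap('wrist','w7');
s=env.read_state();R=s['eef_rot'];print(s['tool_pos'],s['opening'],s['time_s'],R)
plan([.4976,-.1654,.088],.223+np.pi if R[1,0]>0 else .223-np.pi,3)
```

```text
[ 0.49367705 -0.16551047  0.19466212] -0.00011840359618920816 12.0 [[-9.76363068e-01 -2.16134591e-01 -9.99330289e-04]
 [-2.16135375e-01  9.76363112e-01  7.56708532e-04]
 [ 8.12158342e-04  9.54812891e-04 -9.99999214e-01]]
[-0.13 -0.03  3.56] [ 0.05 -0.05 -0.1 ]
[-0.13 -0.02  3.55] [ 0.   0.  -0.1]
[-0.13 -0.03  3.56] [ 0.    0.   -0.09]
```

View pics/w7.png

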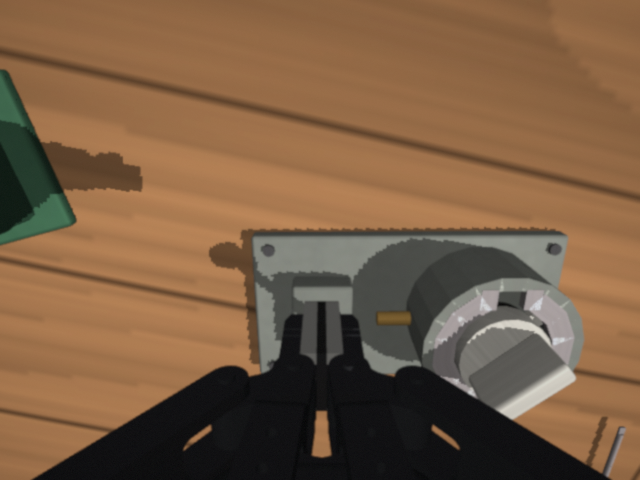

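Request:
carry_out(moves=[{"x": 0,"y": 0,"z": 3.6,"ax": 0,"ay": 0,"az": 0,"claw": 0},{"x": 0,"y": 0,"z": 3.5,"ax": 0,"ay": 0,"az": 0,"claw": 0},{"x": 0,"y": 0,"z": 3.5,"ax": 0,"ay": 0,"az": 0,"claw": 0},{"x": 0,"y": 0,"z": 0,"ax": 0,"ay": 0,"az": 0,"claw": 0}])

```text
time_s: 12.5
tool_pos: [0.4921, -0.1636, 0.0869]
eef_rot: [[-0.976, -0.219, -0.005], [-0.219, 0.976, 0.002], [0.005, 0.003, -1.0]]
wrist_force: [-0.2, 0.1, -0.5]
opening: 0.0001
```

Run:
```python
from plan import *
snap('scene','s8');crop('s8',240,190,135,115,5,'cs8')
s=env.read_state();print(s['tool_pos'],s['wrist_force'],s['time_s'])
plan([.599,-.1424,.088],.223-np.pi,5)
```

```text
[ 0.493598   -0.16421863  0.08868699] [0.17894246 0.87563489 0.9780812 ] 12.55
[-2.15 -0.04  0.01] [ 0.09 -0.13 -0.02]
[-2.15 -0.03  0.01] [ 0.    0.   -0.02]
[-2.16 -0.04  0.02] [ 0.    0.   -0.02]
[-2.15 -0.04  0.01] [ 0.    0.   -0.02]
[-2.15 -0.04  0.01] [ 0.    0.   -0.02]
```

View pics/cs8.png

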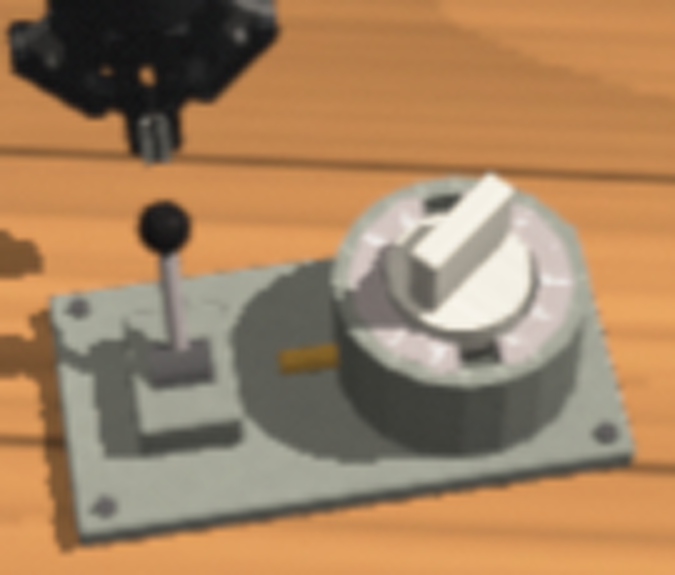

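Request:
carry_out(moves=[{"x": -2.0,"y": 0,"z": 0,"ax": 0,"ay": 0,"az": 0,"claw": 0},{"x": -1.5,"y": 0,"z": 0,"ax": 0,"ay": 0,"az": 0,"claw": 0},{"x": -1.5,"y": 0,"z": 0,"ax": 0,"ay": 0,"az": 0,"claw": 0},{"x": -1.5,"y": 0,"z": 0,"ax": 0,"ay": 0,"az": 0,"claw": 0},{"x": -1.5,"y": 0,"z": 0,"ax": 0,"ay": 0,"az": 0,"claw": 0},{"x": -1.0,"y": 0,"z": 0,"ax": 0,"ay": 0,"az": 0,"claw": 0},{"x": -0.5,"y": 0,"z": 0,"ax": 0,"ay": 0,"az": 0,"claw": 0},{"x": 0,"y": 0,"z": 0,"ax": 0,"ay": 0,"az": 0,"claw": 0}])

```text
time_s: 13.55
tool_pos: [0.5873, -0.1443, 0.0891]
eef_rot: [[-0.976, -0.22, -0.0], [-0.22, 0.976, 0.0], [0.0, 0.0, -1.0]]
wrist_force: [0.2, -0.1, 0.8]
opening: -0.0003
```

Run:
```python
from plan import *
snap('scene','s9');crop('s9',240,190,135,115,5,'cs9')
s=env.read_state();print(s['tool_pos'],s['wrist_force'],s['moment'],s['time_s'])
q=.223;c,r=np.cos(q),np.sin(q)
d=s['tool_pos'][:2]-[.5555,-.0138];print('local',c*d[0]+r*d[1],-r*d[0]+c*d[1])
W=lambda x,y,z:np.array([.5555+c*x-r*y,-.0138+r*x+c*y,z])
for a in (.7,.8,.9,1.):print(a,(proj('s9',W(.075*np.sin(a-.5),-.135,.038+.075*np.cos(a-.5)))-[240,190])*5)
```

```text
[ 0.58706692 -0.14438431  0.08924472] [0.2847996  0.71448604 0.02235128] [ 0.01290307 -0.04039203  0.00701744] 13.6
local 0.0019057250370989563 -0.1343320493108435
0.7 [174.77090163 300.7592746 ]
0.8 [177.09262579 316.1514693 ]
0.9 [179.45074838 332.10145046]
1.0 [181.81743408 348.42122172]
```

View pics/cs9.png

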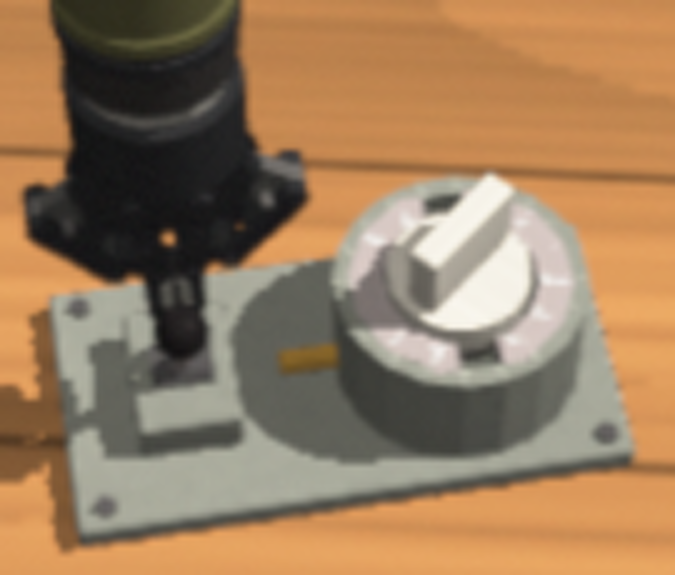

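The knob is at crop (180,332), which is about 0.9 rad. I'll push on gently to the stop.

Request:
carry_out(moves=[{"x": -0.5,"y": 0,"z": 0,"ax": 0,"ay": 0,"az": 0,"claw": 0},{"x": -0.3,"y": 0,"z": 0,"ax": 0,"ay": 0,"az": 0,"claw": 0},{"x": 0,"y": 0,"z": 0,"ax": 0,"ay": 0,"az": 0,"claw": 0}])

```text
time_s: 13.98
tool_pos: [0.5951, -0.1427, 0.0893]
eef_rot: [[-0.976, -0.22, 0.0], [-0.22, 0.976, 0.0], [-0.0, -0.0, -1.0]]
wrist_force: [0.1, 0.0, 0.3]
opening: -0.0002
```

Request:
carry_out(moves=[{"x": -0.2,"y": 0,"z": 0,"ax": 0,"ay": 0,"az": 0,"claw": 0},{"x": 0,"y": 0,"z": 0,"ax": 0,"ay": 0,"az": 0,"claw": 0}])

```text
time_s: 14.22
tool_pos: [0.5969, -0.1422, 0.0893]
eef_rot: [[-0.976, -0.22, -0.0], [-0.22, 0.976, 0.0], [0.0, 0.0, -1.0]]
wrist_force: [-0.0, 0.1, -0.4]
opening: -0.0001
```

Run:
```python
from plan import *
snap('scene','s10');crop('s10',240,190,135,115,5,'cs10')
s=env.read_state();print(s['tool_pos'],s['wrist_force'],s['moment'],s['time_s'])
```

```text
[ 0.59685083 -0.14224257  0.08929692] [ 0.4226729  -0.13997613 -1.16476113] [0.00546016 0.13610162 0.01614153] 14.275
```

View pics/cs10.png

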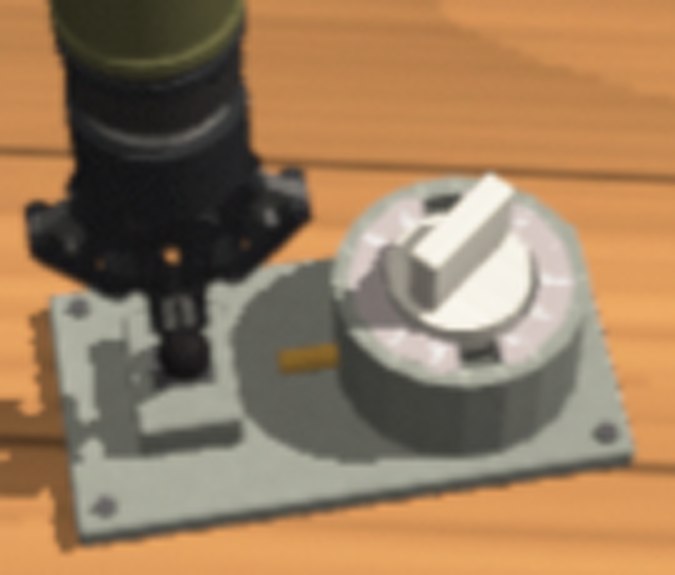

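Request:
carry_out(moves=[{"x": -0.2,"y": 0,"z": 0,"ax": 0,"ay": 0,"az": 0,"claw": 0},{"x": 0,"y": 0,"z": 0,"ax": 0,"ay": 0,"az": 0,"claw": 0}])

```text
time_s: 14.52
tool_pos: [0.5971, -0.1421, 0.0891]
eef_rot: [[-0.976, -0.219, -0.003], [-0.219, 0.976, -0.001], [0.003, -0.0, -1.0]]
wrist_force: [-6.4, -1.4, 3.3]
opening: 0.0001
```

Request:
carry_out(moves=[{"x": -0.2,"y": 0,"z": 0,"ax": 0,"ay": 0,"az": 0,"claw": 0},{"x": 0,"y": 0,"z": 0,"ax": 0,"ay": 0,"az": 0,"claw": 0}])

```text
time_s: 14.78
tool_pos: [0.5973, -0.1421, 0.0891]
eef_rot: [[-0.976, -0.219, -0.006], [-0.219, 0.976, -0.002], [0.006, -0.0, -1.0]]
wrist_force: [-11.0, -3.1, 6.1]
opening: 0.0001
```

The force has climbed to 11 N with no further travel, so the lever is at its stop. I'll back off and retract.

Request:
carry_out(moves=[{"x": 2,"y": 0,"z": 0,"ax": 0,"ay": 0,"az": 0,"claw": 0},{"x": 4,"y": 0,"z": 0,"ax": 0,"ay": 0,"az": 0,"claw": 0},{"x": 4,"y": 0,"z": 0,"ax": 0,"ay": 0,"az": 0,"claw": 0},{"x": 0,"y": 0,"z": -4,"ax": 0,"ay": 0,"az": 0,"claw": 0},{"x": 0,"y": 0,"z": -5,"ax": 0,"ay": 0,"az": 0,"claw": 0},{"x": 0,"y": 0,"z": -3,"ax": 0,"ay": 0,"az": 0,"claw": 0},{"x": 0,"y": 0,"z": 0,"ax": 0,"ay": 0,"az": 0,"claw": 0}])

```text
time_s: 15.65
tool_pos: [0.5055, -0.164, 0.2125]
eef_rot: [[-0.976, -0.22, 0.006], [-0.22, 0.976, -0.002], [-0.006, -0.003, -1.0]]
wrist_force: [-0.0, 0.8, -0.4]
opening: -0.0001
```

Run:
```python
from plan import *
snap('scene','s11');crop('s11',240,190,135,115,5,'cs11')
s=env.read_state();print(s['tool_pos'],s['wrist_force'],s['time_s'])
```

```text
[ 0.504358   -0.16358981  0.21058217] [-0.27342988  0.34511628 -0.77261863] 15.7
```

View pics/cs11.png

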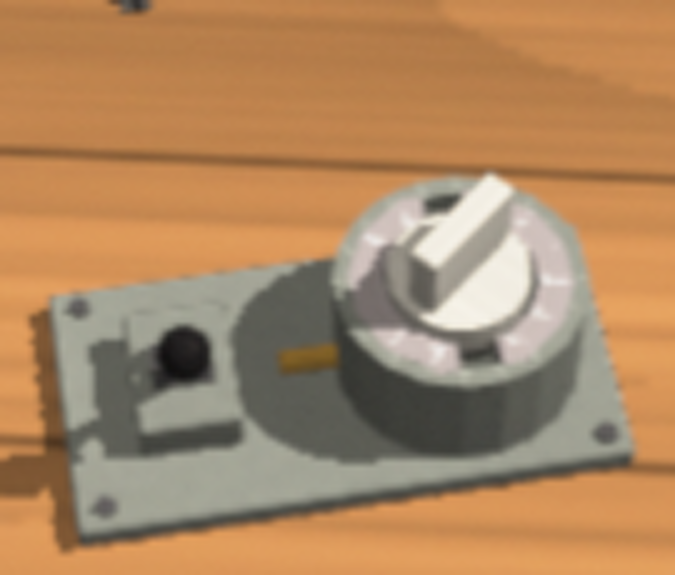

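View pics/s11.png

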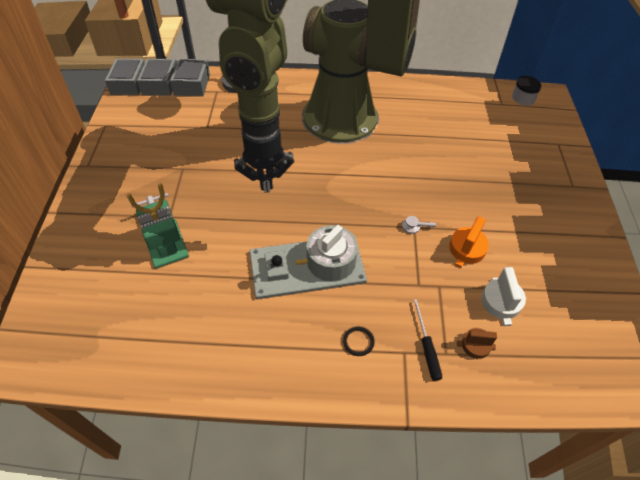

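The lever knob is at crop (184,353), fully over. The lid is locked and the bystanders have not moved. I'll hand the job in.

```bash
python3 -c "
from rig import env
print(env.job_done())"
```

```text
the job is handed in; nothing more can be done
None
```

I closed the leak tester with the small grey lid and pushed the air lever over to its stop. The job was handed in at about 15.7 s of the 51 s allowed.

- **Lid:** I set it in the mouth with both lugs in the slots and pressed it about 8 mm into the pad. I turned it about 52° clockwise until the stop pushed back with about 1.6 N m, then let go. The last pictures show it level, with both slots clear and the handle still turned.
- **Lever:** I pushed the knob away from the robot with shut fingers until the force rose to about 11 N with no more travel. After I backed off, the knob stayed at about 1.0 rad.
- **Bystanders:** The chestpiece, rubber ring and screwdriver look unmoved in the last picture.

- **Checks that disagreed:**
  - The cameras differed by 2–3 mm on the tester's position. I settled this by lining the lug up with the slot in the wrist picture.
  - One scene-camera reading of the lug corners was off by several mm, and I left it out.
- **Not seen:** The top camera was blocked by the arm when I checked the lid, and I did not use it again.

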